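# Fish the lost vacuum plug out from under the low shelf with a reacher

### The job

A black rubber vacuum plug has ended up under the low slatted steel shelf. Take the reacher by its squeeze handle, slip its open jaws in over the plug, squeeze the trigger gently until the jaws hold the plug, draw it out and let it go standing in the shallow steel tray; then set the reacher down standing on its foot on the worktop. Do not touch the plug with the gripper, do not crush it, and leave the steel collet beside it where it stands.

Things in the scene. Friction and masses are not known exactly. Their poses are not given: they have to be found in the camera images.
- reacher: Grey and black hand reacher, 0.44 kg, standing on its flat steel foot (75 x 56 x 8 mm, from x = -32 to +43 mm), its only contact with the ground; balanced near the handle. Origin under the middle of the handle, on the foot's underside; x along the shaft to the jaws, z up. Handle: two upright black plates facing +-y, 52 mm long in x, 42 to 98 mm high; grasped from above across both
- reacher_trigger (a joint): trigger travel: 0 at rest (72 mm between jaw pads) to 0.020 m fully squeezed (12 mm). Each jaw moves in 1.5 times the travel: pads meet the plug at 12 to 13 mm, handle then 37 to 40 mm wide. A spring resists (8 to 16 N) and reopens the jaws; a few mm of squeeze carry the reacher with jaws still open. Of grip force beyond the spring, each jaw gets a third
- reacher_grip (a point): middle of the handle at rest, 70 mm above the foot's underside; axes as reacher. Outer faces at y = -26 mm (palm plate, fixed) and y = +26 mm (trigger plate, slides towards the palm plate): 52 mm wide at rest, 32 mm fully squeezed
- reacher_mouth (a point): point midway between the jaw pads, 170 mm ahead of the handle's middle, 12 mm above the foot's underside; the plug should stand here when the jaws close. Shaft 16 mm wide, 16 to 28 mm high; crosshead 84 mm wide (96 mm over the jaw slides when open), x = 117 to 137 mm, top 31 mm; jaws reach on to x = 192 mm, 3 to 27 mm high, 86 mm wide over their backs when open
- reacher_jaw_left: jaw on the +y side of the reacher (origin and axes coincide with reacher at rest); a thin steel finger with a rubber pad 44 mm long from x = 148 to 192 mm, 18 mm high
- reacher_jaw_right: the same on the -y side
- shelf: fixed low slatted steel shelf, 240 mm wide (y, walls 4 mm), 144 mm deep (x), top at 58 mm, 49 mm clear below; closed by sheet walls at both sides and the back, open only at its front, which is its -x side. Origin under its centre on the worktop
- plug_mid (a point): black rubber vacuum plug: round base 35 mm across and 20 mm high with a narrower knob above it, 37 mm high in all, about 30 g; stands on the worktop under the shelf. The point is its centre, 18.5 mm above its underside, z up the plug
- plug: the same plug, origin at the centre of its underside. Its soft rubber is spoiled by more than 14 N from a jaw; 2 to 8 N hold it well, which takes about 20 to 36 N of grip on the handle
- collet: steel spring collet (slit round sleeve), 34 mm across, 46 mm tall, standing under the shelf about 115 mm to one side of the plug; origin under its centre. Not to be moved
- tray: fixed square shallow steel tray, 110 x 110 mm, walls 3 mm thick and 8 mm high; origin under its centre
- tray_floor (a point): centre of the tray's inner floor, 3 mm above the worktop

How it is judged:
By the outcome, as a careful person would: the job done as asked, in the order asked, and still so for the second after the job is handed in, with the robot touching nothing.
It also fails if it takes over 58 s, if anything falls off the work surface, if the arm or the gripper's body presses on something with over 40 N, if the wrist force passes 120 N, or if a joint passes its speed limit or range.

### The arm

A 6-joint arm with a two-finger parallel gripper is mounted at the origin on a cart in front of the work surface, level with it; the furniture and walls round the work are solid. World frame = base frame: x ahead of the robot, y to its left, z up, the work surface at z = 0. Lengths are in m, angles in rad, forces in N, time in s.
With the tool pointing down it reaches from about 0.3 to 0.775 m from the base axis. Payload 14.6 kg.
Tool frame: the origin (TCP) lies on the centre line of the jaws, within the pads' length; the fingertips stand 25 mm ahead of it and the grasp point (between the pads) lies 6 mm ahead of it (finger_overhang is the distance from the TCP to the fingertips, in m); z points along the fingers, y is the line along which they close (so a half turn about z gives the same grasp; the last joint's range is limited). The gripper opens to 85 mm and grips with 20 to 120 N. Pads are 22 mm wide; open, the fingers measure 114 mm over their backs; the gripper's body (76 mm by 85 mm) begins 54 mm behind the grasp point. The pads swing forward as they close: fully open they stand 13 mm farther back than shut.
Start: joints at [1.273, 0.3, 1.521, -0, 1.321, -0.067], TCP at [0.126, 0.535, 0.23] pointing down, gripper open.
Joint ranges: [-3.03, 3.03], [-0.79, 2.21], [0.23, 2.52], [-1.04, 4.18], [0, 3.07], [-2.55, 2.55]. Speed limits (rad/s): [2.22, 2.22, 2.57, 3.14, 3.14, 3.14].

### API

Orientations are given as a unit quaternion [w, x, y, z].
In Python, from rig import * gives the robot as it stands. The module is installed in compiled form; this text tells all that it offers.
- The arm moves only by the tool move_arm, never from a script. Its argument "commands" is a list that holds one entry, the list of rows, each a list of 5 numbers: the shift along the tool's x, y, z scaled (see below), then the turn about the tool's z scaled (see below), then the closure, from 0 (fully open) to 1 (shut). In form: [[[dx, dy, dz, turn, jaw], ...]]. A call has 1 to 12 rows; each row is the pose to reach, as a shift and turn from the pose commanded when the call began, along the tool's axes at that moment, turning the shorter way round; what a row does not reach only later rows make up. The controller multiplies each number of a shift by 250 mm and each number of a turn by pi rad. A row lasts 1/12 s, in which the tool goes at most 41.7 mm and 7.16 degrees, less where a joint would pass 70% of its speed; a pose out of reach is approached as far as the arm can. A call with a number of a shift or a turn outside -1 to 1 is refused whole. A call with a gripper value outside its range is refused whole. The fingers move at their own pace and stop on an object; the grip force is fixed at half the most. Time passes only in rows, so rows that repeat a pose let the fingers close. It gives the time, the measured TCP pose, the force, the opening and the grip force at its end, in the units of the state.
- sense(): the state, without advancing time (a new reading comes with each control period).
- snapshot(name): name is "scene" or "top" or "wrist"; returns the picture (384x512x3 uint8, blue, green, red); there is no depth.
- camera_info(name): a dict with "camera_matrix" (3x3 intrinsics, pixels), "rvec" (rotation vector, rad) and "tvec" (3), from world to camera coordinates, as OpenCV has them. Camera axes: x right, y down, z forward; pixel columns grow to the right and rows downward; lengths in m; the calibration is good to about 2 mm. The wrist camera is an equidistant fisheye: a pixel r from the principal point sees the ray r / f radians off the axis. A picture is of the moment at which its call begins: read the wrist's pose just before it. camera_info takes no time and is no camera call; for the wrist camera it gives the pose at the moment of the call.
- finish_job(): hands the job in; it is judged then, once.
The state is a dict: "time": time; "qpos": joint angles; "dq": joint speeds; "joint_efforts": joint torques, N m; "tcp_pos": TCP position; "eef_rot": TCP orientation; "contact_force": force on the tool from outside, world axes, zero at the start; "moment": the same for the moment, N m; "gripper_width": opening from 0.0 (shut) to 1.0 (fully open); "grasp_force": force on a finger pad.
Only numpy, scipy, OpenCV 4.12 (cv2) and the standard library are available. Lean on these libraries where they do the work, as an engineer would, in place of code of your own. Each camera call takes 0.05 s, during which the arm holds its last target. There are 200 camera calls.

## Working session

There is one attempt and no reset: what is moved stays moved. The work goes in short steps, Python scripts to look and compute and a tool call to move; the robot and the scene stay as the last step left them, time stands still between calls to the robot, and variables do not carry over. Pictures are saved under pics/ and viewed, at most 13 in all, crops included, and the job is handed in when it is done.

Besides the shell and the picture viewer there is one more tool, called after "Request:" as name([rows], argument=value, ...), one row to a line, values as JSON. move_arm: Moves the arm, as the interface text tells. Its arguments: {"type":"object","properties":{"commands":{"type":"array","items":{"type":"array","items":{"type":"array","items":{"type":"number"}}}}},"required":["commands"]}

```bash
mkdir -p pics
python3 - <<'E'
from rig import *
import cv2,numpy as np
s=sense();print(s)
a=snapshot("scene");b=snapshot("top");c=snapshot("wrist")
for n in("scene","top","wrist"):print(n,camera_info(n))
for n,i in zip("abc",(a,b,c)):cv2.imwrite(f"pics/{n}0.png",i)
cv2.imwrite("pics/top_x.png",cv2.resize(b,(800,600),interpolation=cv2.INTER_CUBIC))
E
```

```text
{'time': 0.0, 'qpos': array([ 1.27339782e+00,  3.00512997e-01,  1.52161115e+00,  1.76258764e-05,
        1.32071701e+00, -6.66049211e-02]), 'dq': array([-8.48096407e-05,  1.04254257e-03, -4.08063108e-04,  6.48458607e-04,
       -3.64919810e-04, -1.52197540e-03]), 'joint_efforts': array([-1.32889301e-03, -5.43511856e+01, -3.61781681e+01, -9.57392194e-05,
        4.10073742e-03, -2.25316342e-06]), 'tcp_pos': array([0.12574066, 0.53517731, 0.22988562]), 'eef_rot': array([-1.21384869e-04,  1.15142999e-01,  9.93348730e-01, -6.12394671e-04]), 'contact_force': array([ 0.77749525, -0.26955665, -0.96973662]), 'moment': array([-0.00083623, -0.03610187,  0.05017909]), 'grasp_force': 0.0, 'gripper_width': 1.0039653297053148}
scene {'camera_matrix': array([[402.05890559,   0.        , 263.24387883],
       [  0.        , 402.05890559, 188.4509643 ],
       [  0.        ,   0.        ,   1.        ]]), 'rvec': array([ 2.08285868, -0.71734555,  0.35469387]), 'tvec': array([-0.36217628,  0.29130747,  0.56419494])}
top {'camera_matrix': array([[389.59668757,   0.        , 254.69730894],
       [  0.        , 389.59668757, 191.23495139],
       [  0.        ,   0.        ,   1.        ]]), 'rvec': array([ 2.15336169, -2.12484788,  0.13663473]), 'tvec': array([0.11520989, 0.5295669 , 0.86010034])}
wrist {'camera_matrix': array([[297.31863964,   0.        , 258.07012798],
       [  0.        , 297.31863964, 192.64630923],
       [  0.        ,   0.        ,   1.        ]]), 'rvec': array([-2.28492218, -1.8117632 , -0.24759631]), 'tvec': array([-0.54957384, -0.03544117,  0.37893839])}
```

View pics/top_x.png

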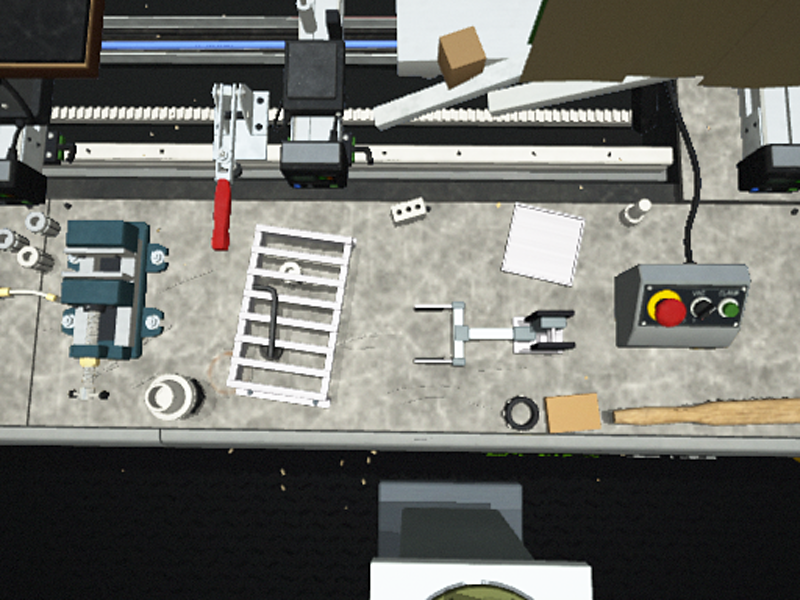

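View pics/a0.png

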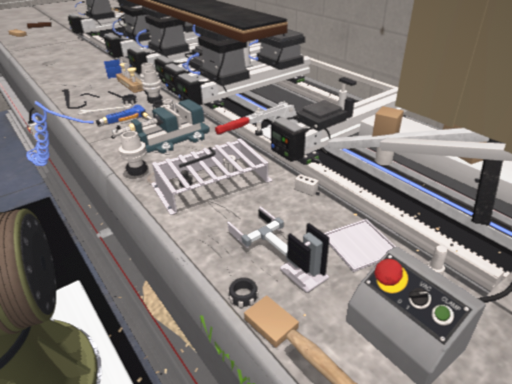

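```bash
cat > h.py <<'E'
from rig import *
import cv2,numpy as np
from scipy.spatial.transform import Rotation as R
def ray(n,px,info=None):
    i=info or camera_info(n);K=i["camera_matrix"];M=cv2.Rodrigues(i["rvec"])[0];t=i["tvec"]
    u=np.array([(px[0]-K[0,2])/K[0,0],(px[1]-K[1,2])/K[1,1]])
    if n=="wrist":
        r=np.hypot(*u);d=np.r_[u/max(r,1e-9)*np.sin(r),np.cos(r)]
    else:d=np.r_[u,1]
    return -M.T@t,M.T@d
def pt(n,px,z,info=None):
    o,d=ray(n,px,info);return o+d*(z-o[2])/d[2]
def proj(n,P,info=None):
    i=info or camera_info(n);K=i["camera_matrix"];M=cv2.Rodrigues(i["rvec"])[0]
    q=M@np.array(P)+i["tvec"]
    if n=="wrist":
        th=np.arctan2(np.hypot(*q[:2]),q[2]);v=q[:2]/np.hypot(*q[:2])*th
    else:v=q[:2]/q[2]
    return v*K[0,0]+K[:2,2]
E
python3 - <<'E'
from h import *
np.set_printoptions(precision=3,suppress=True)
print("tcp in top",proj("top",[.126,.535,.23]),"base",proj("top",[0,0,0]))
s=.64
for k,p,z in [("shelfFL",(355,240),.058),("FR",(328,405),.058),("BL",(258,226),.058),("BR",(230,387),.058),("tray1",(517,205),.008),("t2",(584,220),.008),("t3",(572,286),.008),("t4",(501,270),.008),("cross",(459,334),.031),("crossTL",(453,302),.031),("crossBL",(453,366),.031),("jawL",(414,307),.027),("jawR",(414,361),.027),("hR",(552,314),.098),("hL",(552,346),.098),("collet",(290,270),.046)]:
    print(k,pt("top",(p[0]*s,p[1]*s),z))
t=cv2.imread("pics/b0.png");a=cv2.imread("pics/a0.png")
A=cv2.resize(t[130:270,135:240],None,fx=4,fy=4,interpolation=cv2.INTER_CUBIC)
B=cv2.resize(a[130:220,145:275],None,fx=3,fy=3,interpolation=cv2.INTER_CUBIC)
C=np.zeros((600,800,3),np.uint8);C[:560,:420]=A[:560,:420];C[:270,420:800]=B[:,:380];
w=cv2.imread("pics/c0.png");w=cv2.resize(w,(380,285));C[290:575,420:800]=w
cv2.imwrite("pics/m1.png",C)
E
```

```text
tcp in top [  5.88  407.001] base [306.884 431.111]
shelfFL [0.612 0.186 0.058]
FR [0.372 0.219 0.058]
BL [0.631 0.33  0.058]
BR [0.396 0.359 0.058]
tray1 [ 0.682 -0.061  0.008]
t2 [ 0.659 -0.164  0.008]
t3 [ 0.555 -0.143  0.008]
t4 [ 0.579 -0.035  0.008]
cross [0.478 0.032 0.031]
crossTL [0.525 0.04  0.031]
crossBL [0.431 0.04  0.031]
jawL [0.518 0.098 0.027]
jawR [0.437 0.097 0.027]
hR [ 0.501 -0.09   0.098]
hL [ 0.457 -0.089  0.098]
collet [0.568 0.283 0.046]
```

View pics/m1.png

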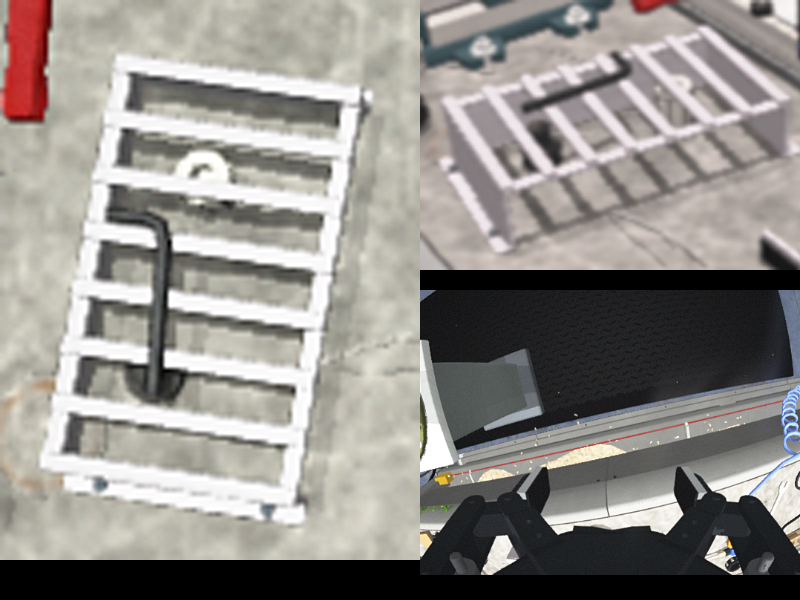

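Run:
```python
from h import *
np.set_printoptions(precision=3,suppress=True)
p=pt("top",(173.75,223.5),.02)[:2];c=pt("top",(185.7,175),.046)[:2]
C=np.array([[.612,.186],[.372,.219],[.631,.330],[.396,.359]]);o=C.mean(0)
print("plug",p,"collet",c,np.hypot(*(p-c)),"shelf",o)
for y in (81,82,83):
    e=np.deg2rad(y);Rm=np.array([[np.cos(e),np.sin(e)],[-np.sin(e),np.cos(e)]]);print(y,Rm@(p-o),Rm@(c-o),(Rm@(C-o).T).T.ravel())
# move to above handle, tool y -> world 0 deg
s=sense();M=R.from_quat(np.r_[s["eef_rot"][1:],s["eef_rot"][0]]).as_matrix()
T=np.array([.479,-.092,.20]);print(M, M.T@(T-s["tcp_pos"])/.25)
```

```text
plug [0.452 0.311] collet [0.563 0.282] 0.11430711712408637 shelf [0.503 0.274]
81 [0.029 0.056] [ 0.018 -0.058] [-0.069 -0.122 -0.074  0.121  0.076 -0.118  0.068  0.119]
82 [0.03  0.055] [ 0.017 -0.058] [-0.071 -0.12  -0.072  0.122  0.074 -0.119  0.07   0.118]
83 [0.031 0.055] [ 0.016 -0.059] [-0.074 -0.119 -0.07   0.123  0.072 -0.12   0.072  0.116]
[[-0.973  0.229 -0.   ]
 [ 0.229  0.973 -0.001]
 [ 0.    -0.001 -1.   ]] [-1.949 -2.119  0.122]
```

Request:
move_arm([
  [[-0.97, -1, 0.06, 0, 0], [-0.97, -1, 0.06, 0, 0], [-0.97, -1, 0.06, 0, 0], [-0.97, -1, 0.06, 0, 0], [-0.97, -1, 0.06, 0, 0], [-0.97, -1, 0.06, 0, 0], [-0.97, -1, 0.06, 0, 0], [-0.97, -1, 0.06, 0, 0], [-0.97, -1, 0.06, 0, 0], [-0.97, -1, 0.06, 0, 0]],
])

```text
time: 0.98
tcp_pos: [0.3059, 0.2342, 0.2154]
eef_rot: [0.0, 0.117, 0.993, -0.0]
contact_force: [1.0, 0.3, -0.3]
gripper_width: 1.0
grasp_force: 0.0
```

Request:
move_arm([
  [[-0.97, -1, 0.06, 0.427, 0], [-0.97, -1, 0.06, 0.427, 0], [-0.97, -1, 0.06, 0.427, 0], [-0.97, -1, 0.06, 0.427, 0], [-0.97, -1, 0.06, 0.427, 0], [-0.97, -1, 0.06, 0.427, 0], [-0.97, -1, 0.06, 0.427, 0], [-0.97, -1, 0.06, 0.427, 0], [-0.97, -1, 0.06, 0.427, 0], [-0.97, -1, 0.06, 0.427, 0], [-0.97, -1, 0.06, 0.427, 0], [-0.97, -1, 0.06, 0.427, 0]],
])

```text
time: 1.98
tcp_pos: [0.4837, -0.0619, 0.2001]
eef_rot: [-0.0, 0.709, 0.705, -0.0]
contact_force: [-0.6, 1.0, -0.1]
gripper_width: 0.997
grasp_force: 0.0
```

```bash
cat >> h.py <<'E'
def go(T,yaw_y):  # shift (scaled) to T and turn to have tool y at world angle yaw_y deg
    s=sense();M=R.from_quat(np.r_[s["eef_rot"][1:],s["eef_rot"][0]]).as_matrix()
    a=np.degrees(np.arctan2(M[1,1],M[0,1]));d=(yaw_y-a+180)%360-180
    print("t",s["time"],"tcp",s["tcp_pos"],"yaw_y",a,"z",M[:,2],"F",s["contact_force"],"w",s["gripper_width"],"g",s["grasp_force"],"q",s["qpos"])
    print("shift",M.T@(np.array(T)-s["tcp_pos"])/.25,"turn",-d/180)
np.set_printoptions(precision=4,suppress=True)
E
python3 - <<'E'
from h import *
go([.479,-.092,.2],0)
E
```

```text
t 1.9833 tcp [ 0.4837 -0.0619  0.2001] yaw_y -0.33625542529074004 z [-0.0008  0.0003 -1.    ] F [-0.6001  1.0246 -0.1139] w 0.9970309347534428 g 0.0 q [-0.2024  0.1902  1.731   0.0001  1.2211 -0.1965]
shift [-0.1207 -0.0181  0.0004] turn -0.001868085696059691
```

Request:
move_arm([
  [[-0.12, -0.018, 0.05, 0, 0], [-0.12, -0.018, 0.05, 0, 0], [-0.12, -0.018, 0.05, 0, 0], [-0.12, -0.018, 0.05, 0, 0]],
])

```text
time: 2.32
tcp_pos: [0.4792, -0.0917, 0.1881]
eef_rot: [-0.0, 0.707, 0.707, 0.0]
contact_force: [-0.3, 0.6, -0.0]
gripper_width: 0.998
grasp_force: 0.0
```

Run:
```python
from h import *
import pickle
i=camera_info("wrist");w=snapshot("wrist");cv2.imwrite("pics/w1.png",w);pickle.dump(i,open("w1.pkl","wb"))
cv2.imwrite("pics/w1x.png",cv2.resize(w,(800,600),interpolation=cv2.INTER_CUBIC))
go([.479,-.092,.2],0)
```

```text
t 2.3667 tcp [ 0.4793 -0.0915  0.1883] yaw_y 0.03390783063052656 z [ 0.0004  0.0001 -1.    ] F [0.0969 0.0739 0.7252] w 0.9994841005328486 g 0.0 q [-0.2638  0.2029  1.7451  0.0002  1.1933 -0.2645]
shift [-0.002  -0.001  -0.0469] turn 0.00018837683683633108
```

View pics/w1x.png

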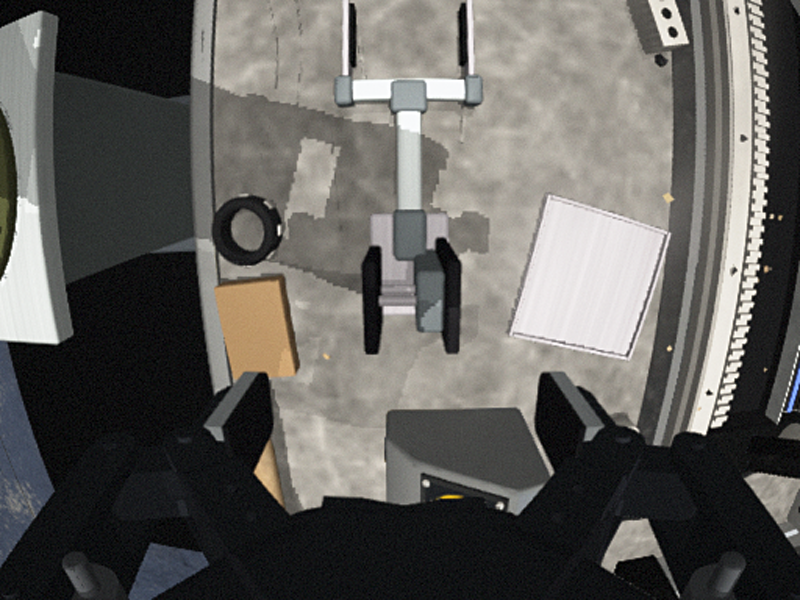

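Run:
```python
from h import *
import pickle
i=pickle.load(open("w1.pkl","rb"));s=.64
f=lambda p,z:pt("wrist",(p[0]*s,p[1]*s),z,i)[:2]
print("knobs",f((335,91),.031),f((482,91),.031),"jawtips?",f((343,3),.027),f((473,3),.027))
print("crosshead front/back mid",f((408,80),.031),f((408,110),.031))
print("handle rear outer",f((363,352),.098),f((460,352),.098),"front outer",f((365,247),.098),f((453,240),.098))
t=np.array([f(p,.008) for p in((549,195),(669,234),(630,357),(511,332))]);print(t,t.mean(0))
e=t-np.roll(t,1,0);print(np.degrees(np.arctan2(e[:,1],e[:,0]))%90,np.hypot(*e.T))
```

```text
knobs [0.4353 0.032 ] [0.5295 0.0324] jawtips? [0.4392 0.0953] [0.525  0.0958]
crosshead front/back mid [0.482  0.0384] [0.482  0.0184]
handle rear outer [ 0.4573 -0.1175] [ 0.51   -0.1175] front outer [ 0.4596 -0.0602] [ 0.5044 -0.0565]
[[ 0.5831 -0.0353]
 [ 0.6877 -0.0591]
 [ 0.6656 -0.1616]
 [ 0.5602 -0.1382]] [ 0.6242 -0.0986]
[77.4688 77.1521 77.8177 77.4479] [0.1054 0.1073 0.1049 0.1079]
```

Request:
move_arm([
  [[-0.014, 0.015, 0.1, 0, 0], [-0.014, 0.015, 0.2, 0, 0], [-0.014, 0.015, 0.3, 0, 0], [-0.014, 0.015, 0.4, 0, 0], [-0.014, 0.015, 0.449, 0, 0], [-0.014, 0.015, 0.449, 0, 0.3], [-0.014, 0.015, 0.449, 0, 0.36], [-0.014, 0.015, 0.449, 0, 0.38], [-0.014, 0.015, 0.449, 0, 0.38]],
])

```text
time: 3.12
tcp_pos: [0.4835, -0.0957, 0.0771]
eef_rot: [0.001, 0.707, 0.707, 0.001]
contact_force: [0.4, -0.6, 0.4]
gripper_width: 0.619
grasp_force: 0.0
```

Request:
move_arm([
  [[0, 0, 0, 0, 0.39], [0, 0, 0, 0, 0.4], [0, 0, 0, 0, 0.41], [0, 0, 0, 0, 0.41], [0, 0, 0, 0, 0.41]],
])

```text
time: 3.53
tcp_pos: [0.4839, -0.0959, 0.0772]
eef_rot: [0.001, 0.708, 0.707, 0.001]
contact_force: [2.3, 2.1, 7.4]
gripper_width: 0.59
grasp_force: 9.6
```

Request:
move_arm([
  [[0, 0, 0, 0, 0.42], [0, 0, 0, 0, 0.43], [0, 0, 0, 0, 0.44], [0, 0, 0, 0, 0.44], [0, 0, 0, 0, 0.44]],
])

```text
time: 3.95
tcp_pos: [0.4846, -0.096, 0.0777]
eef_rot: [0.002, 0.708, 0.707, 0.002]
contact_force: [5.0, 1.8, 10.1]
gripper_width: 0.562
grasp_force: 11.8
```

Request:
move_arm([
  [[0, 0, -0.02, 0, 0.44], [0, 0, -0.04, 0, 0.44], [0, 0, -0.06, 0, 0.44], [0, 0, -0.06, 0, 0.44], [0, 0, -0.06, 0, 0.44]],
])

```text
time: 4.37
tcp_pos: [0.4827, -0.0958, 0.0909]
eef_rot: [0.0, 0.708, 0.707, 0.0]
contact_force: [-0.4, -0.8, -5.3]
gripper_width: 0.562
grasp_force: 9.4
```

Run:
```python
from h import *
import pickle
i=camera_info("wrist");w=snapshot("wrist");cv2.imwrite("pics/w2.png",w);pickle.dump(i,open("w2.pkl","wb"))
b=snapshot("scene");cv2.imwrite("pics/s2.png",b)
C=np.zeros((600,800,3),np.uint8);C[:384,:512]=w;C[380:600,400:800]=cv2.resize(b[190:300,220:420],(400,220));cv2.imwrite("pics/m2.png",C)
go([.479,-.092,.2],0);print(sense()["moment"])
```

```text
t 4.4667 tcp [ 0.4825 -0.0958  0.0905] yaw_y -0.08646675126767794 z [-0.0006  0.0001 -1.    ] F [-0.1206 -0.5666 -3.758 ] w 0.5589597140216525 g 9.394241720438004 q [-0.2704  0.3436  1.8217 -0.      0.9769 -0.2688]
shift [ 0.0151 -0.0144 -0.4381] turn -0.0004803708403759149
[-0.0845  0.0245 -0.0163]
```

View pics/m2.png

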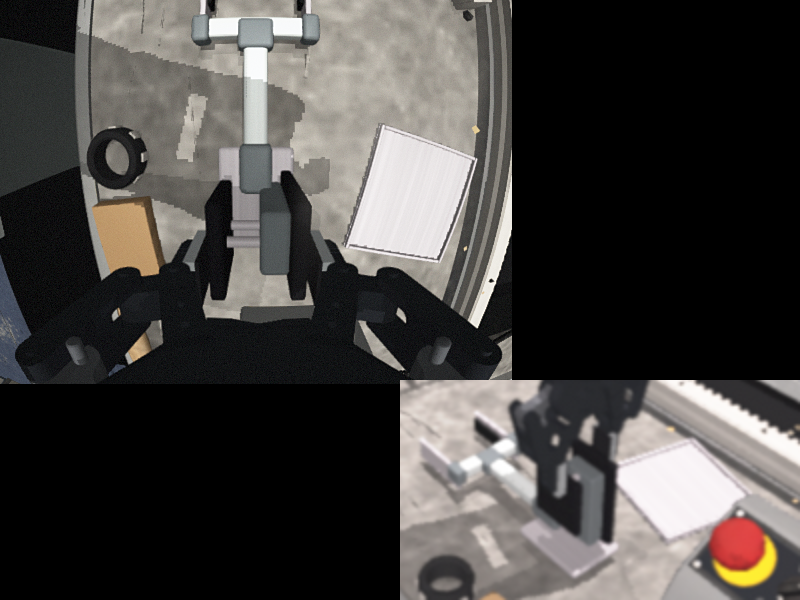

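Run:
```python
from h import *
import pickle
i=pickle.load(open("w2.pkl","rb"))
f=lambda p,z:pt("wrist",p,z,i)[:2]
for z in(.041,.044):print(f((192,29),z),f((319,29),z),"front/back knob",f((201,16),z),f((201,43),z),f((311,15),z),f((311,43),z))
print("foot front",f((220,148),.021),f((293,151),.021),"shaft",f((256,60),.041),f((256,130),.041))
```

```text
[0.4396 0.0295] [0.5225 0.0291] front/back knob [0.4455 0.0384] [0.4458 0.0192] [0.5173 0.0389] [0.517  0.0189]
[0.4403 0.0286] [0.5218 0.0283] front/back knob [0.446  0.0374] [0.4463 0.0185] [0.5168 0.0378] [0.5165 0.0182]
foot front [ 0.4551 -0.0536] [ 0.508  -0.0559] shaft [0.4814 0.0064] [ 0.4814 -0.0395]
```

Run:
```python
from h import *
P=np.array([.452,.311])
print("scene proj",proj("scene",[.452,.311,.012]),proj("scene",[.452,.311,.03]),"collet",proj("scene",[.563,.282,.023]))
e=np.deg2rad(82);u=np.array([np.cos(e),np.sin(e)]);v=np.array([-u[1],u[0]])
for back in(.125,0):
    t=P-(.170+back)*u+.0022*u-.0022*v;print(back,t);go([*t,.0817],-8)
b=cv2.imread("pics/s2.png")
C=cv2.resize(b[120:220,145:275],(780,600),interpolation=cv2.INTER_CUBIC);cv2.imwrite("pics/s2c.png",C)
```

```text
scene proj [184.0536 180.4439] [183.1076 174.2667] collet [228.2088 166.4433]
0.125 [0.4134 0.0207]
t 4.4667 tcp [ 0.4825 -0.0958  0.0905] yaw_y -0.08646675126767794 z [-0.0006  0.0001 -1.    ] F [-0.1206 -0.5666 -3.758 ] w 0.5589597140216525 g 9.394241720438004 q [-0.2704  0.3436  1.8217 -0.      0.9769 -0.2688]
shift [ 0.4656 -0.2771  0.0353] turn 0.04396407360406853
0 [0.4308 0.1445]
t 4.4667 tcp [ 0.4825 -0.0958  0.0905] yaw_y -0.08646675126767794 z [-0.0006  0.0001 -1.    ] F [-0.1206 -0.5666 -3.758 ] w 0.5589597140216525 g 9.394241720438004 q [-0.2704  0.3436  1.8217 -0.      0.9769 -0.2688]
shift [ 0.9608 -0.2083  0.0354] turn 0.04396407360406853
```

View pics/s2c.png

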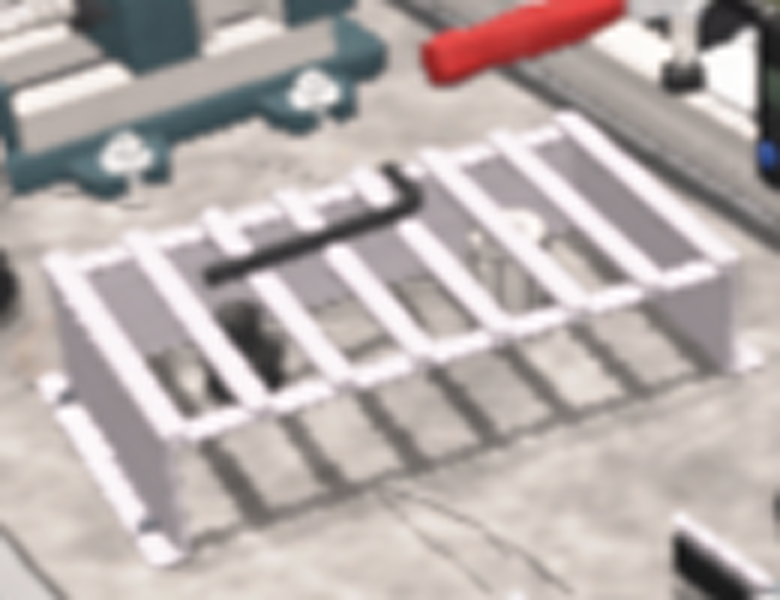

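Run:
```python
from h import *
print("plug scene",pt("scene",(186.2,178.3),.010),"collet scene",pt("scene",(229.2,164.2),.023))
for k,p in dict(FR=(180,430),BR=(60,262),BL=(575,120),FL=(728,262)).items():
    print(k,pt("scene",(145+p[0]/6,120+p[1]/6),.058))
```

```text
plug scene [0.462 0.319 0.01 ] collet scene [0.571  0.2895 0.023 ]
FR [0.3871 0.2193 0.058 ]
BR [0.4038 0.3542 0.058 ]
BL [0.6321 0.3225 0.058 ]
FL [0.6111 0.1868 0.058 ]
```

Request:
move_arm([
  [[0.05, -0.05, 0, 0.01, 0.44], [0.13, -0.1, 0, 0.02, 0.44], [0.21, -0.15, 0, 0.03, 0.44], [0.29, -0.2, 0, 0.04, 0.44], [0.37, -0.25, 0.01, 0.044, 0.44], [0.43, -0.277, 0.02, 0.044, 0.44], [0.466, -0.277, 0.035, 0.044, 0.44], [0.466, -0.277, 0.035, 0.044, 0.44], [0.466, -0.277, 0.035, 0.044, 0.44]],
])

```text
time: 5.22
tcp_pos: [0.4141, 0.0207, 0.0818]
eef_rot: [-0.0, 0.754, 0.656, -0.0]
contact_force: [-0.1, -1.3, -3.7]
gripper_width: 0.562
grasp_force: 9.4
```

Run:
```python
from h import *
import pickle
i=camera_info("wrist");w=snapshot("wrist");b=snapshot("top");s=snapshot("scene")
cv2.imwrite("pics/t3.png",b);cv2.imwrite("pics/s3.png",s);cv2.imwrite("pics/w3.png",w)
C=np.zeros((600,800,3),np.uint8)
C[:560,:480]=cv2.resize(b[130:270,150:270],None,fx=4,fy=4,interpolation=cv2.INTER_CUBIC)
C[:320,480:]=cv2.resize(s[130:230,160:260],None,fx=3.2,fy=3.2,interpolation=cv2.INTER_CUBIC)
C[330:570,480:]=cv2.resize(w,(320,240))
cv2.imwrite("pics/m3.png",C)
```

```text
(no output)
```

View pics/m3.png

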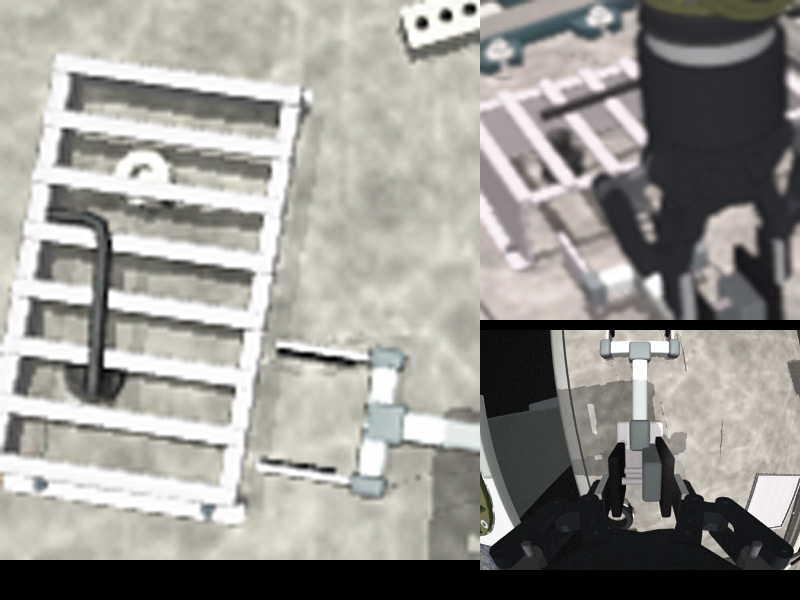

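Run:
```python
from h import *
f=lambda p,z:pt("top",(150+p[0]/4,130+p[1]/4),z)[:2]
print("cam",ray("top",(0,0))[0])
tm=(f((278,348),.029)+f((262,466),.029))/2; km=(f((388,358),.035)+f((369,487),.035))/2
P=f((95.5,373),.02); P2=f((95.5,402),.0)
print("tips",tm,"knobs",km,"plug",P,"lowest edge at z0",P2)
a=tm-km;print("len",np.hypot(*a),"yaw",np.degrees(np.arctan2(a[1],a[0])))
e=np.deg2rad(82);u=np.array([np.cos(e),np.sin(e)]);v=np.array([-u[1],u[0]])
print("plug rel mouth fwd,left:",(P-tm)@u+.022,(P-tm)@v,(P-km)@u-.043,(P-km)@v)
```

```text
cam [0.3991 0.1067 0.9289]
tips [0.4343 0.2067] knobs [0.4262 0.1438] plug [0.4528 0.3104] lowest edge at z0 [0.4368 0.3141]
len 0.06343358568965825 yaw 82.62395038924448
plug rel mouth fwd,left: 0.12725683599515858 -0.00391715251230257 0.1256866603687527 -0.003226375137006278
```

Request:
move_arm([
  [[0.05, 0.012, 0, 0, 0.44], [0.1, 0.012, 0, 0, 0.44], [0.15, 0.012, 0, 0, 0.44], [0.2, 0.012, 0, 0, 0.44], [0.25, 0.012, 0, 0, 0.44], [0.3, 0.012, 0, 0, 0.44], [0.35, 0.012, 0, 0, 0.44], [0.39, 0.012, 0, 0, 0.44], [0.42, 0.012, 0, 0, 0.44], [0.42, 0.012, 0, 0, 0.44]],
])

```text
time: 6.2
tcp_pos: [0.4316, 0.125, 0.082]
eef_rot: [-0.0, 0.755, 0.656, 0.0]
contact_force: [0.2, 0.2, -4.4]
gripper_width: 0.559
grasp_force: 9.4
```

Run:
```python
from h import *
b=snapshot("top");cv2.imwrite("pics/t4.png",b);s=snapshot("scene")
C=np.zeros((600,800,3),np.uint8)
C[:480,:480]=cv2.resize(b[190:270,150:230],None,fx=6,fy=6,interpolation=cv2.INTER_CUBIC)
C[:320,480:]=cv2.resize(s[130:230,160:260],None,fx=3.2,fy=3.2,interpolation=cv2.INTER_CUBIC)
cv2.imwrite("pics/m4.png",C);go([.45,.3,.0817],-8)
```

```text
t 6.3 tcp [0.4313 0.1241 0.0819] yaw_y -7.991616911358143 z [-0.0003 -0.0002 -1.    ] F [-0.656   0.0706 -4.4087] w 0.5637168082551753 g 9.39221665263176 q [ 0.1986  0.2738  1.9432 -0.0001  0.9249  0.3382]
shift [ 0.7071 -0.0236  0.0006] turn 4.657271467702155e-05
```

View pics/m4.png

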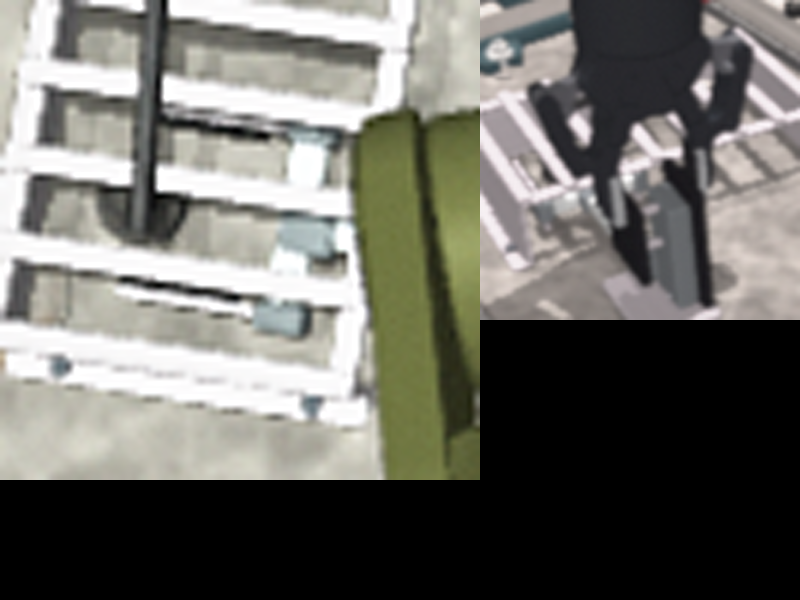

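Request:
move_arm([
  [[0.03, 0, 0, 0, 0.44], [0.06, 0, 0, 0, 0.44], [0.06, 0, 0, 0, 0.44], [0.06, 0.002, 0, 0, 0.45], [0.06, 0.004, 0, 0, 0.46], [0.06, 0.006, 0, 0, 0.47], [0.06, 0.008, 0, 0, 0.48], [0.06, 0.01, 0, 0, 0.49], [0.06, 0.012, 0, 0, 0.5], [0.06, 0.014, 0, 0, 0.51], [0.06, 0.014, 0, 0, 0.51], [0.06, 0.014, 0, 0, 0.51]],
])

```text
time: 7.3
tcp_pos: [0.4369, 0.1387, 0.082]
eef_rot: [0.0, 0.755, 0.656, -0.0]
contact_force: [-1.5, -1.0, -2.4]
gripper_width: 0.492
grasp_force: 12.2
```

Request:
move_arm([
  [[0, 0.001, 0, 0, 0.515], [0, 0.002, 0, 0, 0.52], [0, 0.002, 0, 0, 0.52], [0, 0.002, 0, 0, 0.52]],
])

```text
time: 7.63
tcp_pos: [0.4373, 0.1387, 0.082]
eef_rot: [-0.0, 0.755, 0.656, 0.0]
contact_force: [-1.0, -0.8, -2.6]
gripper_width: 0.485
grasp_force: 12.8
```

Request:
move_arm([
  [[0, 0.001, 0, 0, 0.525], [0, 0.002, 0, 0, 0.53], [0, 0.002, 0, 0, 0.53], [0, 0.002, 0, 0, 0.53]],
])

```text
time: 7.97
tcp_pos: [0.4378, 0.1386, 0.082]
eef_rot: [-0.0, 0.755, 0.656, -0.0]
contact_force: [-0.5, 0.2, -2.5]
gripper_width: 0.473
grasp_force: 13.1
```

Request:
move_arm([
  [[0, 0.001, 0, 0, 0.535], [0, 0.001, 0, 0, 0.535], [0, 0.001, 0, 0, 0.535]],
])

```text
time: 8.22
tcp_pos: [0.4381, 0.1386, 0.082]
eef_rot: [0.0, 0.755, 0.656, 0.0]
contact_force: [-0.3, -0.3, -3.0]
gripper_width: 0.471
grasp_force: 13.3
```

Request:
move_arm([
  [[0, 0.001, 0, 0, 0.54], [0, 0.001, 0, 0, 0.54], [0, 0.001, 0, 0, 0.54]],
])

```text
time: 8.47
tcp_pos: [0.4383, 0.1385, 0.082]
eef_rot: [-0.0, 0.755, 0.656, 0.0]
contact_force: [-0.1, -0.3, -3.4]
gripper_width: 0.461
grasp_force: 13.5
```

Request:
move_arm([
  [[0, 0.001, 0, 0, 0.545], [0, 0.001, 0, 0, 0.545], [0, 0.001, 0, 0, 0.545]],
])

```text
time: 8.72
tcp_pos: [0.4386, 0.1385, 0.082]
eef_rot: [-0.0, 0.755, 0.656, -0.0]
contact_force: [0.1, -0.3, -2.5]
gripper_width: 0.455
grasp_force: 13.6
```

Request:
move_arm([
  [[0, 0, 0, 0, 0.55], [0, 0, 0, 0, 0.55], [0, 0, 0, 0, 0.55]],
])

```text
time: 8.97
tcp_pos: [0.4386, 0.1385, 0.082]
eef_rot: [0.0, 0.755, 0.656, 0.0]
contact_force: [0.0, 1.0, -3.4]
gripper_width: 0.454
grasp_force: 14.3
```

Request:
move_arm([
  [[0, 0, 0, 0, 0.555], [0, 0, 0, 0, 0.555], [0, 0, 0, 0, 0.555]],
])

```text
time: 9.22
tcp_pos: [0.4386, 0.1385, 0.082]
eef_rot: [0.0, 0.755, 0.656, 0.0]
contact_force: [-0.3, 0.6, -2.9]
gripper_width: 0.448
grasp_force: 17.3
```

Request:
move_arm([
  [[0, 0, 0, 0, 0.56], [0, 0, 0, 0, 0.56], [0, 0, 0, 0, 0.56]],
])

```text
time: 9.47
tcp_pos: [0.4386, 0.1385, 0.082]
eef_rot: [0.0, 0.755, 0.656, 0.0]
contact_force: [-0.1, -0.4, -3.1]
gripper_width: 0.448
grasp_force: 21.2
```

Request:
move_arm([
  [[0, 0, 0, 0, 0.565], [0, 0, 0, 0, 0.565], [0, 0, 0, 0, 0.565]],
])

```text
time: 9.72
tcp_pos: [0.4386, 0.1385, 0.082]
eef_rot: [0.0, 0.755, 0.656, 0.0]
contact_force: [-0.5, -1.0, -2.8]
gripper_width: 0.44
grasp_force: 25.2
```

Request:
move_arm([
  [[0, 0, 0, 0, 0.568], [0, 0, 0, 0, 0.568], [0, 0, 0, 0, 0.568]],
])

```text
time: 9.97
tcp_pos: [0.4386, 0.1385, 0.082]
eef_rot: [0.0, 0.755, 0.656, 0.0]
contact_force: [0.4, -0.5, -2.5]
gripper_width: 0.439
grasp_force: 27.6
```

Request:
move_arm([
  [[0, 0, -0.01, 0, 0.568], [0, 0, -0.02, 0, 0.568], [0, 0, -0.024, 0, 0.568], [0, 0, -0.024, 0, 0.568]],
])

```text
time: 10.3
tcp_pos: [0.4387, 0.1385, 0.0883]
eef_rot: [0.0, 0.755, 0.656, 0.0]
contact_force: [-0.4, 0.4, -5.1]
gripper_width: 0.436
grasp_force: 27.4
```

Request:
move_arm([
  [[-0.03, 0, 0, 0, 0.568], [-0.08, 0, 0, 0, 0.568], [-0.14, 0, 0, 0, 0.568], [-0.2, 0, 0, 0, 0.568], [-0.27, 0, 0, 0, 0.568], [-0.34, 0, 0, 0, 0.568], [-0.41, 0, 0, 0, 0.568], [-0.48, 0, 0, 0, 0.568], [-0.54, 0, 0, 0, 0.568], [-0.58, 0, 0, 0, 0.568], [-0.6, 0, 0, 0, 0.568], [-0.6, 0, 0, 0, 0.568]],
])

```text
time: 11.3
tcp_pos: [0.4176, -0.0107, 0.088]
eef_rot: [0.0, 0.755, 0.656, 0.0]
contact_force: [-0.1, 0.5, -4.8]
gripper_width: 0.439
grasp_force: 27.4
```

Run:
```python
from h import *
b=snapshot("top");s=snapshot("scene");w=snapshot("wrist");cv2.imwrite("pics/t5.png",b)
C=np.zeros((600,800,3),np.uint8)
C[:400,:480]=cv2.resize(b[170:270,150:270],None,fx=4,fy=4,interpolation=cv2.INTER_CUBIC)
C[:320,480:]=cv2.resize(s[150:250,160:260],None,fx=3.2,fy=3.2,interpolation=cv2.INTER_CUBIC)
C[330:570,480:]=cv2.resize(w,(320,240))
cv2.imwrite("pics/m5.png",C)
e=np.deg2rad(-12.4)
go([.5,0,.15],-8)
```

```text
t 11.45 tcp [ 0.4177 -0.0096  0.088 ] yaw_y -7.983272452227289 z [-0.      0.0001 -1.    ] F [ 0.6149 -0.379  -4.311 ] w 0.4400625545448978 g 27.432491183280945 q [-0.1107  0.2009  2.0196  0.0001  0.9211  0.0285]
shift [ 0.0838  0.3205 -0.2481] turn 9.293082095954079e-05
```

View pics/m5.png

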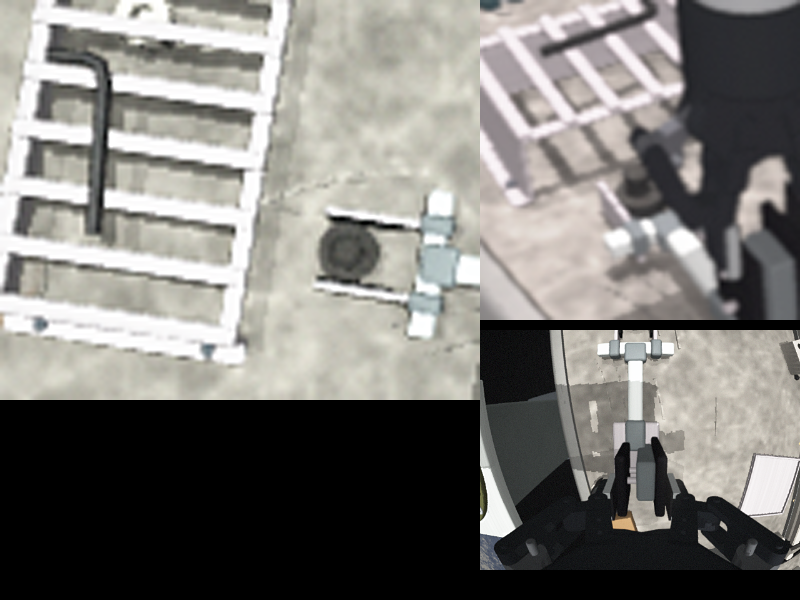

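Request:
move_arm([
  [[0, 0, -0.06, 0, 0.568], [0, 0, -0.13, 0, 0.568], [0, 0, -0.2, 0, 0.568], [-0.02, 0.02, -0.2, 0.02, 0.568], [-0.05, 0.04, -0.2, 0.05, 0.568], [-0.08, 0.06, -0.2, 0.08, 0.568], [-0.11, 0.08, -0.2, 0.11, 0.568], [-0.14, 0.1, -0.2, 0.14, 0.568], [-0.17, 0.13, -0.2, 0.17, 0.568], [-0.2, 0.16, -0.2, 0.2, 0.568], [-0.21, 0.171, -0.2, 0.23, 0.568], [-0.21, 0.171, -0.2, 0.26, 0.568]],
])

```text
time: 12.45
tcp_pos: [0.4532, -0.0679, 0.1378]
eef_rot: [-0.0, 0.954, 0.3, -0.0]
contact_force: [0.1, 0.6, -3.5]
gripper_width: 0.445
grasp_force: 27.5
```

Request:
move_arm([
  [[0, 0, 0, 0.03, 0.568], [0, 0, 0, 0.06, 0.568], [0, 0, 0, 0.09, 0.568], [0, 0, 0, 0.12, 0.568], [0, 0, 0, 0.15, 0.568], [0, 0, 0, 0.18, 0.568], [0, 0, 0, 0.21, 0.568], [0, 0, 0, 0.235, 0.568], [0, 0, 0, 0.255, 0.568], [0, 0, 0, 0.266, 0.568], [0, 0, 0, 0.266, 0.568], [0, 0, 0, 0.266, 0.568]],
])

```text
time: 13.45
tcp_pos: [0.4527, -0.0675, 0.1379]
eef_rot: [-0.0, 0.994, -0.109, -0.0]
contact_force: [-0.3, -0.1, -3.8]
gripper_width: 0.439
grasp_force: 27.5
```

Run:
```python
from h import *
import pickle
b=snapshot("top");i=camera_info("wrist");w=snapshot("wrist");cv2.imwrite("pics/t6.png",b);cv2.imwrite("pics/w6.png",w);pickle.dump(i,open("w6.pkl","wb"))
C=np.zeros((600,800,3),np.uint8)
C[:400,:440]=cv2.resize(b[110:210,280:390],None,fx=4,fy=4,interpolation=cv2.INTER_CUBIC)
C[:288,440:]=cv2.resize(w[0:224,116:396],(360,288))
cv2.imwrite("pics/m6.png",C)
go([.4528,-.0677,.138],-102.6)
```

```text
t 13.55 tcp [ 0.4527 -0.0676  0.1379] yaw_y -102.57780318797153 z [-0.0002  0.     -1.    ] F [ 0.5223 -0.4273 -4.8025] w 0.43740693309080775 g 27.53499001264572 q [-0.2284  0.2021  1.8763 -0.      1.0634  1.562 ]
shift [ 0.0003  0.0002 -0.0004] turn 0.0001233156223804599
```

View pics/m6.png

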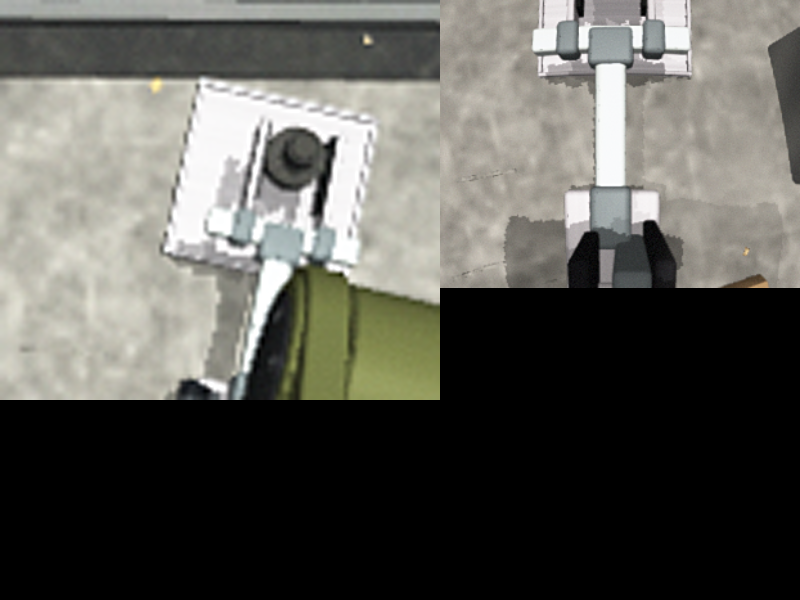

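Run:
```python
from h import *
f=lambda p,z:pt("top",(280+p[0]/4,110+p[1]/4),z)[:2]
P=f((294,159),.076);P2=f((299,150),.093);T=(f((374,120),.008)+f((164,252),.008))/2
d=P-T;e=np.deg2rad(-12.6);u=np.array([np.cos(e),np.sin(e)]);v=np.array([-u[1],u[0]])
print(P,P2,T,d,d@u,d@v,(P2-T)@u,(P2-T)@v)
```

```text
[ 0.6191 -0.0982] [ 0.6199 -0.0969] [ 0.62   -0.0995] [-0.0009  0.0013] -0.0011497916798223614 0.0010658063435584485 -0.0007236193315162882 0.0024319449951378993
```

Request:
move_arm([
  [[0, 0, 0.03, 0, 0.568], [0, 0, 0.06, 0, 0.568], [0, 0, 0.1, 0, 0.568], [0, 0, 0.13, 0, 0.568], [0, 0, 0.16, 0, 0.568], [0, 0, 0.18, 0, 0.568], [0, 0, 0.195, 0, 0.568], [0, 0, 0.205, 0, 0.568], [0, 0, 0.209, 0, 0.568], [0, 0, 0.209, 0, 0.568]],
])

```text
time: 14.38
tcp_pos: [0.4529, -0.068, 0.0859]
eef_rot: [0.0, 0.994, -0.11, 0.0]
contact_force: [-1.3, 0.7, -0.9]
gripper_width: 0.44
grasp_force: 27.8
```

Request:
move_arm([
  [[0, 0, 0.001, 0, 0.568], [0, 0, 0.002, 0, 0.568], [0, 0, 0.002, 0, 0.568], [0, 0, 0.002, 0, 0.568]],
])

```text
time: 14.72
tcp_pos: [0.4528, -0.068, 0.0854]
eef_rot: [0.0, 0.994, -0.11, 0.0]
contact_force: [-2.7, 0.6, -2.8]
gripper_width: 0.438
grasp_force: 27.9
```

Request:
move_arm([
  [[0, -0.001, 0, 0, 0.56], [0, -0.003, 0, 0, 0.55], [0, -0.005, 0, 0, 0.54], [0, -0.007, 0, 0, 0.53], [0, -0.009, 0, 0, 0.52], [0, -0.012, 0, 0, 0.5], [0, -0.015, 0, 0, 0.48], [0, -0.019, 0, 0, 0.46], [0, -0.022, 0, 0, 0.445], [0, -0.022, 0, 0, 0.445], [0, -0.022, 0, 0, 0.445]],
])

```text
time: 15.63
tcp_pos: [0.4539, -0.0625, 0.0852]
eef_rot: [-0.0, 0.994, -0.11, -0.0]
contact_force: [-1.1, -0.6, -4.7]
gripper_width: 0.553
grasp_force: 9.6
```

Run:
```python
from h import *
b=snapshot("top");s=snapshot("scene")
C=np.zeros((600,800,3),np.uint8)
C[:400,:440]=cv2.resize(b[110:210,280:390],None,fx=4,fy=4,interpolation=cv2.INTER_CUBIC)
C[:360,440:]=cv2.resize(s[190:290,300:400],(360,360))
cv2.imwrite("pics/m7.png",C)
go([.4528,-.0677,.138],-102.6)
```

```text
t 15.7333 tcp [ 0.4539 -0.0626  0.0852] yaw_y -102.67902049681061 z [-0.0001  0.     -1.    ] F [ 0.3592 -0.3866 -3.4831] w 0.5509898236220361 g 9.58908274769783 q [-0.217   0.2863  1.9163 -0.      0.939   1.5751]
shift [ 0.0002  0.0209 -0.2112] turn -0.0004390027600589658
```

View pics/m7.png

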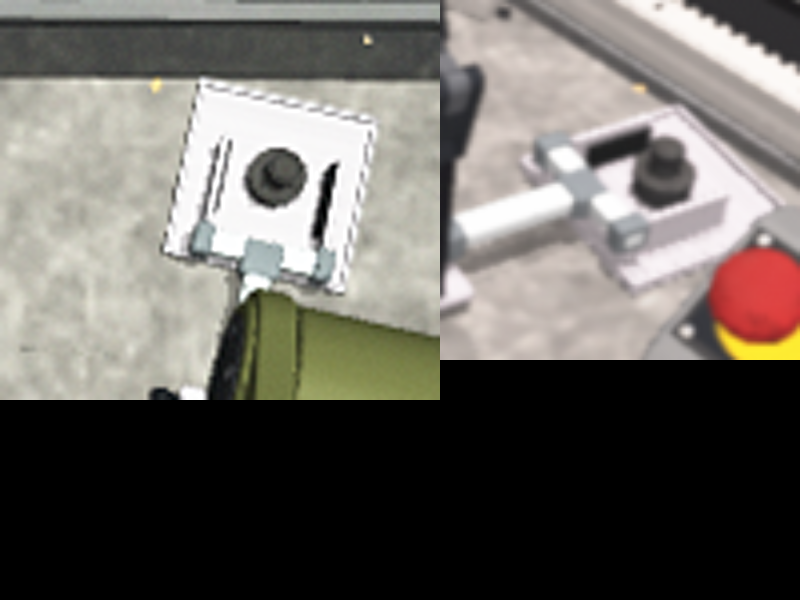

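Request:
move_arm([
  [[0, 0, -0.02, 0, 0.445], [-0.03, 0, -0.025, 0, 0.445], [-0.08, 0, -0.025, 0, 0.445], [-0.14, 0, -0.025, 0, 0.445], [-0.2, 0, -0.025, 0, 0.445], [-0.24, 0, -0.03, 0, 0.445], [-0.26, 0, -0.08, 0, 0.445], [-0.26, 0, -0.14, 0, 0.445], [-0.26, 0, -0.2, 0, 0.445], [-0.26, 0, -0.22, 0, 0.445], [-0.26, 0, -0.22, 0, 0.445]],
])

```text
time: 16.65
tcp_pos: [0.3909, -0.0484, 0.1413]
eef_rot: [0.0, 0.994, -0.11, 0.001]
contact_force: [-0.6, -0.9, -4.0]
gripper_width: 0.552
grasp_force: 9.6
```

Request:
move_arm([
  [[0, 0, 0, -0.02, 0.445], [0, 0, 0, -0.05, 0.445], [0, 0, 0, -0.08, 0.445], [0, 0, 0, -0.115, 0.445], [0, 0, 0, -0.15, 0.445], [0, 0, 0, -0.185, 0.445], [0, 0, 0, -0.22, 0.445], [0, 0, 0, -0.255, 0.445], [0, 0, 0, -0.29, 0.445], [0, 0, 0, -0.325, 0.445], [0, 0, 0, -0.355, 0.445], [0, 0, 0, -0.38, 0.445]],
])

```text
time: 17.65
tcp_pos: [0.39, -0.0483, 0.1393]
eef_rot: [-0.0, 0.883, 0.47, -0.001]
contact_force: [0.5, -0.4, -3.9]
gripper_width: 0.553
grasp_force: 9.6
```

Run:
```python
from h import *
go([.475,-.07,.138],0)
```

```text
t 17.65 tcp [ 0.39   -0.0483  0.1393] yaw_y -33.99605653057584 z [-0.0014  0.0002 -1.    ] F [ 0.454  -0.4055 -3.8649] w 0.5529024774920803 g 9.6146759390831 q [-0.2163  0.0589  2.0372 -0.0001  1.0469  0.3771]
shift [0.118  0.3305 0.0045] turn -0.18886698072542144
```

Request:
move_arm([
  [[0.02, 0.05, 0, -0.03, 0.445], [0.04, 0.1, 0, -0.06, 0.445], [0.06, 0.16, 0, -0.09, 0.445], [0.08, 0.22, 0, -0.12, 0.445], [0.1, 0.28, 0, -0.15, 0.445], [0.118, 0.32, 0, -0.175, 0.445], [0.118, 0.33, 0, -0.189, 0.445], [0.118, 0.33, 0.03, -0.189, 0.445], [0.118, 0.33, 0.09, -0.189, 0.445], [0.118, 0.33, 0.15, -0.189, 0.445], [0.118, 0.33, 0.19, -0.189, 0.445], [0.118, 0.33, 0.21, -0.189, 0.445]],
])

```text
time: 18.65
tcp_pos: [0.4742, -0.0702, 0.0857]
eef_rot: [-0.001, 0.709, 0.705, -0.001]
contact_force: [0.0, -1.5, -2.7]
gripper_width: 0.558
grasp_force: 9.5
```

Request:
move_arm([
  [[0, 0, 0.007, 0, 0.445], [0, 0, 0.015, 0, 0.445], [0, 0, 0.022, 0, 0.445], [0, 0, 0.028, 0, 0.445], [0, 0, 0.028, 0, 0.445], [0, 0, 0.028, 0, 0.445]],
])

```text
time: 19.15
tcp_pos: [0.4755, -0.0705, 0.0811]
eef_rot: [0.0, 0.709, 0.705, 0.0]
contact_force: [0.4, -1.6, -2.8]
gripper_width: 0.556
grasp_force: 9.7
```

Request:
move_arm([
  [[0, 0, 0.004, 0, 0.445], [0, 0, 0.007, 0, 0.445], [0, 0, 0.01, 0, 0.445], [0, 0, 0.01, 0, 0.445], [0, 0, 0.01, 0, 0.445]],
])

```text
time: 19.57
tcp_pos: [0.4758, -0.071, 0.0793]
eef_rot: [0.001, 0.709, 0.705, 0.0]
contact_force: [-3.2, -4.5, 7.8]
gripper_width: 0.556
grasp_force: 8.2
```

Run:
```python
from h import *
go([.475,-.07,.0777],0)
```

```text
t 19.5667 tcp [ 0.4758 -0.071   0.0793] yaw_y -0.26378461665531777 z [ 0.0017 -0.0011 -1.    ] F [-3.2169 -4.4661  7.7629] w 0.556297626495859 g 8.231679126620293 q [-0.2238  0.3398  1.8598 -0.0009  0.9401 -0.2187]
shift [ 0.0039 -0.0034  0.0062] turn -0.0014654700925296046
```

Request:
move_arm([
  [[0, -0.002, 0, 0, 0.43], [0, -0.005, 0, 0, 0.41], [0, -0.008, 0, 0, 0.39], [0, -0.008, 0, 0, 0.37], [0, -0.006, 0, 0, 0.3], [0, -0.006, 0, 0, 0.1], [0, -0.006, 0, 0, 0], [0, -0.006, 0, 0, 0], [0, -0.006, 0, 0, 0], [0, -0.006, 0, 0, 0]],
])

```text
time: 20.4
tcp_pos: [0.4738, -0.0704, 0.0782]
eef_rot: [-0.0, 0.709, 0.705, -0.0]
contact_force: [0.1, -0.0, -0.4]
gripper_width: 1.002
grasp_force: 0.0
```

Request:
move_arm([
  [[0, 0, -0.05, 0, 0], [0, 0, -0.12, 0, 0], [0, 0, -0.22, 0, 0], [0, 0, -0.34, 0, 0], [0, 0, -0.46, 0, 0], [0, 0, -0.56, 0, 0], [0, 0, -0.6, 0, 0], [0, 0, -0.6, 0, 0]],
])

```text
time: 21.07
tcp_pos: [0.4745, -0.0706, 0.2302]
eef_rot: [0.002, 0.709, 0.705, 0.001]
contact_force: [-0.1, 0.1, 0.5]
gripper_width: 0.996
grasp_force: 0.0
```

Run:
```python
from h import *
b=snapshot("top");s=snapshot("scene");w=snapshot("wrist")
C=np.zeros((600,800,3),np.uint8)
C[:300,:400]=cv2.resize(b,(400,300),interpolation=cv2.INTER_AREA);C[:300,400:]=cv2.resize(s,(400,300));C[300:,:400]=cv2.resize(w,(400,300))
C[300:,400:]=cv2.resize(b[110:260,130:330],(400,300))
cv2.imwrite("pics/m8.png",C)
go([.4528,-.0677,.138],0)
```

```text
t 21.2167 tcp [ 0.4733 -0.0703  0.2266] yaw_y -0.2623347203061455 z [-0.0023  0.0005 -1.    ] F [-0.113  -0.3185  0.4106] w 0.9996040192229756 g 0.0 q [-0.224   0.1447  1.72    0.      1.2792 -0.2195]
shift [ 0.0098 -0.0811  0.3545] turn -0.0014574151128119044
```

View pics/m8.png

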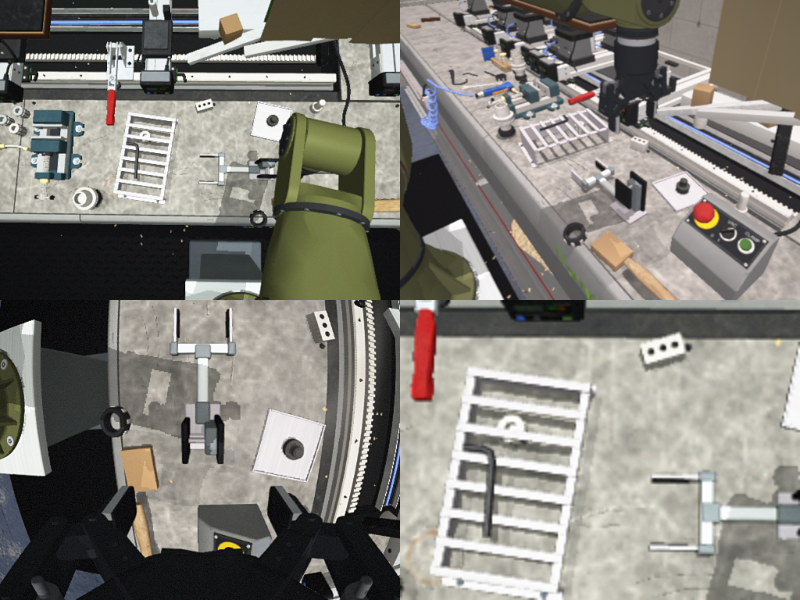

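The pictures show the plug standing in the tray, the reacher on its foot and the collet where it was, with the gripper clear of everything.

```bash
python3 -c "
from rig import *
print(finish_job())"
```

```text
the job is handed in; nothing more can be done
None
```

The job is handed in at about 21 s of the 58 s: the plug stands in the tray, let go after a hold of about 27 N on the handle. The reacher stands on its foot on the worktop, and the collet looks unmoved in the last picture. No verdict came back.

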